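# Sort last bushes through the sloping gauge

## Robot

A 6-joint arm with a two-finger parallel gripper is mounted at the origin on the work surface. World frame = base frame: x ahead of the robot, y to its left, z up, the work surface at z = 0. Lengths are in m, angles in degrees, forces in N, time in s.
With the tool pointing down it reaches from about 0.3 to 1 m from the base axis. Payload 5.1 kg.
Tool frame: the origin (TCP) lies between the finger pads; the fingertips stand 25 mm ahead of it and the grasp point (between the pads) lies 6 mm ahead of it; z points along the fingers, y is the line along which they close (so a half turn about z gives the same grasp; the last joint's range is limited). The gripper opens to 95 mm and grips with 3 to 60 N. Pads are 20 mm wide; open, the fingers measure 119 mm over their backs; the gripper's body (75 mm by 180 mm) begins 59 mm behind the grasp point.
Start: joints at [63.163, 7.093, 94.555, -0, 78.352, -4.733], TCP at [0.245, 0.602, 0.24] pointing down, gripper open.
Joint ranges: [-149.61, 149.61], [-58.7, 133.49], [1.44, 155.28], [-77.14, 257.14], [18.33, 153.61], [-166.67, 166.67]. Speed limits (degrees/s): [147.25, 147.25, 180, 180, 180, 180].

## Interface

Orientations are given as a 3x3 rotation matrix whose columns are the frame's x, y, z axes.
In Python, from cell import status, vision, workorder gives the robot as it stands.
- The arm moves only by the tool carry_out, never from a script. Its argument "targets" is a list of rows, each a list of 5 numbers: the closure, from -1 (fully open) to 1 (shut), then the shift along the world's x, y, z in m, then the turn about the world's z in rad. In form: [[claw, tx, ty, tz, turn], ...]. A call has 1 to 20 rows; each row shifts and turns the commanded pose from where the row before left it; what a row does not reach is not made up. A row lasts 1/8 s, in which the tool goes at most 62.5 mm and 10.7 degrees, less where a joint would pass 70% of its speed; a pose out of reach is approached as far as the arm can. A call is refused whole if a number of a shift passes 0.0625 or a number of a turn 0.188, either way. A call with a gripper value outside its range is refused whole. The fingers move at their own pace and stop on an object; the grip force is fixed at half the most. Time passes only in rows, so rows that do not move let the fingers close. It gives the time, the measured TCP pose, the force, the opening and the grip force at its end, in the units of the state.
- status.state(): the state, without advancing time (a new reading comes with each control period).
- vision.read_camera(name): name is "scene" or "top"; returns a dict with "color" (480x640x3 uint8, red, green, blue), "vfov" (degrees; the focal length in pixels is half the picture's height over the tangent of half this angle, whatever the lens; pixels are square), "cx", "cy" (the principal point, pixels), "rvec" (rotation vector, rad) and "tvec" (3), from world to camera coordinates, as OpenCV has them. Camera axes: x right, y down, z forward; pixel columns grow to the right and rows downward; lengths in m; the calibration is good to about 2 mm. A picture is of the moment at which its call begins. There is no depth.
- workorder.hand_in(): hands the job in; it is judged then, once.
The state is a dict: "t": time; "joint_pos": joint angles; "qvel": joint speeds; "joint_torque": joint torques, N m; "ee_pos": TCP position; "eef_rot": TCP orientation; "ft_force": force on the tool from outside, world axes, zero at the start; "ft_torque": the same for the moment, N m; "opening": opening from 0.0 (shut) to 1.0 (fully open); "finger_force": force on a finger pad.
Only numpy, scipy, OpenCV 4.12 (cv2) and the standard library are available. Lean on these libraries where they do the work, as an engineer would, in place of code of your own. Each camera call takes 0.05 s, during which the arm holds its last target. There are 200 camera calls.

## Task

Sort the three loose brass bushes by trying them in the bores of the sloping gauge: let each one slide right through the narrowest bore that it will pass, down into the compartment below. The one that is stopped at the mouth of the wide bore as well passes neither: after trying it there, stand it upright in the reject tray beside the old steel reject. Leave everything else on the bench where it is.

Things in the scene. Friction and masses are not known exactly. Their poses are not given: they have to be found in the camera images.
- bush_a: one of three brass bushes (plain tubes, to be handled as solid cylinders) 70 mm long, standing upright at the start; outer diameters are 23, 29 and 35 mm, one bush of each; which one this is has to be found out by the fit. 2 mm chamfers at both ends, about 0.14 kg. Origin at the centre of the end that stands on the bench, z along its axis
- bush_b: one of three brass bushes (plain tubes, to be handled as solid cylinders) 70 mm long, standing upright at the start; outer diameters are 23, 29 and 35 mm, one bush of each; which one this is has to be found out by the fit. 2 mm chamfers at both ends, about 0.14 kg. Origin at the centre of the end that stands on the bench, z along its axis
- bush_c: one of three brass bushes (plain tubes, to be handled as solid cylinders) 70 mm long, standing upright at the start; outer diameters are 23, 29 and 35 mm, one bush of each; which one this is has to be found out by the fit. 2 mm chamfers at both ends, about 0.14 kg. Origin at the centre of the end that stands on the bench, z along its axis
- gauge: fixed sloping gauge: green box 155 mm deep (x), 140 wide (y), top a 20 mm steel plate rising from 72 mm high at the near side (-x) to 161 at the far side; clear far wall. Two bores side by side through the plate, each over its own closed compartment (62 mm wide, x -66 to +81, wall between at y = 0, floor 5 mm up). Origin on the bench below the line of the two mouths, z up; yaw up to 0.3
- bore_narrow (a point): centre of the mouth of the narrow bore on the plate's upper face, 112 mm above the bench, at gauge y +34 mm. Bore diameter 26 mm, 20 mm long, 2 mm chamfer. Axes are the gauge's (z up); the bore leans 30 degrees from vertical towards the gauge's -x: inward is (0.5, 0, -0.866) in these axes
- bore_wide (a point): centre of the mouth of the wide bore, diameter 32 mm, at gauge y -34 mm; all else as bore_narrow
- reject_tray: fixed open dark steel tray, 90 mm (x) by 130 mm (y) outside, walls 4 mm thick and 22 mm high, floor 4 mm thick; origin on the bench under its centre
- bush_a_mid (a point): middle of bush_a, 35 mm along its axis from its origin
- bush_b_mid (a point): middle of bush_b, 35 mm along its axis from its origin
- bush_c_mid (a point): middle of bush_c, 35 mm along its axis from its origin
- old_reject: bystander: a steel bush, 40 mm diameter, 50 mm tall, standing in the -y half of the reject tray; origin at its foot
- glue_tin: bystander: upright can, 54 mm diameter, 85 mm tall, origin at its foot
- thread_spool: bystander: upright wooden spool, 38 mm diameter, 45 mm tall, origin at its foot
- oilstone: bystander: flat stone 120 mm (x) by 40 mm (y) by 22 mm high, origin under its centre
- hammer: bystander: hammer lying along its x, 260 mm long, under 45 mm high
- awl: bystander: awl lying along its x, 180 mm long, under 35 mm high
- shoe_last: bystander: green plastic shoe last, 240 mm (x) by 80 mm, 95 mm high, origin under its middle
Things that resemble listed ones, but are neither listed nor needed, are in the scene too. What is shaped like the gauge but blue is not meant.

How it is judged (in metres and radians):
On the way:
1. the largest bush has been tried: its end rests against the mouth of the wide bore ((distance between bush_b and bore_wide below 0.014 m or (distance between bush_b_mid and bore_wide below 0.049 m and distance between bush_b and bore_wide above 0.06 m)) and contact force between bush_b and gauge above 0.3 N), for 0.04 s.
At the end, for the whole second after the job is handed in: 23 mm bush at rest in the compartment under the narrow bore, 29 mm bush in that under the wide bore (middle of the bush in its compartment, under 55 mm above the bench); 35 mm bush standing at rest on the floor of the reject tray, upright within 0.1 rad (x of bush_c_mid in the frame of gauge between -0.07 and 0.085 m and y of bush_c_mid in the frame of gauge between 0.002 and 0.07 m and z of bush_c_mid in the frame of gauge between 0.005 and 0.055 m and linear speed of each of bush_c, bush_a, bush_b below 0.02 m/s and angular speed of each of bush_c, bush_a, bush_b below 0.3 rad/s and x of bush_a_mid in the frame of gauge between -0.07 and 0.085 m and y of bush_a_mid in the frame of gauge between -0.07 and -0.002 m and z of bush_a_mid in the frame of gauge between 0.005 and 0.055 m and x of bush_b in the frame of reject_tray between -0.041 and 0.041 m and y of bush_b in the frame of reject_tray between -0.061 and 0.061 m and z of bush_b in the frame of reject_tray between -0.003 and 0.01 m and angle between bush_b's own z axis and vertical below 0.1 rad); the robot touches nothing.
It fails at once if a bystander was shifted by more than 30 mm or toppled (distance of any of old_reject, glue_tin, thread_spool, oilstone, hammer, awl, shoe_last from where it was at the start of the episode above 0.03 m or angle between any of old_reject, glue_tin, thread_spool's own z axis and vertical above 0.5 rad).
It also fails if it takes over 72 s, if anything falls off the work surface, if the arm or the gripper's body presses on something with over 40 N, if the wrist force passes 120 N, or if a joint passes its speed limit or range.

## Working session

There is one attempt and no reset: what is moved stays moved. The work goes in short steps, Python scripts to look and compute and a tool call to move; the robot and the scene stay as the last step left them, time stands still between calls to the robot, and variables do not carry over. Pictures are saved under pics/ and viewed, at most 10 in all, crops included, and the job is handed in when it is done.

Besides the shell and the picture viewer there is one more tool, called after "Call:" by a JSON object that holds its "api" and its "payload", one argument or row to a line. carry_out: Moves the arm, as the interface text tells. Its arguments: {"type":"object","properties":{"targets":{"type":"array","items":{"type":"array","items":{"type":"number"}}}},"required":["targets"]}

```bash
ls; mkdir -p pics
python3 - <<'E'
from cell import status, vision
import cv2
for n in("scene","top"):
    d=vision.read_camera(n); cv2.imwrite(f"pics/{n}0.png",d["color"][:,:,::-1])
    print(n,{k:v for k,v in d.items() if k!="color"})
s=status.state();print(s)
E
```

```text
pics
scene {'vfov': 53.32594974244084, 'cx': 322.00445674622154, 'cy': 242.3487090887107, 'rvec': array([ 1.47095619,  2.05438048, -0.86702694]), 'tvec': array([ 0.23694615, -0.29200828,  1.56125727])}
top {'vfov': 47.84328365605066, 'cx': 324.6165594758197, 'cy': 231.6651374090951, 'rvec': array([ 2.14320102, -2.09924983,  0.14595826]), 'tvec': array([-0.06057718,  0.59278684,  1.14009599])}
{'t': 0.1, 'joint_pos': array([ 6.31626819e+01,  7.12928917e+00,  9.46243954e+01,  1.08112965e-03,
        7.83525355e+01, -4.73339338e+00]), 'qvel': array([ 0.05741879, -0.08754152, -0.25928066, -0.04166189, -0.10592006,
       -0.04720574]), 'joint_torque': array([ 4.97366418e-04, -4.18876255e+01, -3.61099613e+01,  7.77634280e-02,
        4.60669154e-02, -7.33642719e-05]), 'ee_pos': array([0.2443796 , 0.60174457, 0.23853445]), 'eef_rot': array([[-9.26501344e-01,  3.76290487e-01, -8.53444472e-04],
       [ 3.76291415e-01,  9.26499898e-01, -1.64586648e-03],
       [ 1.71392317e-04, -1.84604134e-03, -9.99998281e-01]]), 'ft_force': array([ 0.74928541, -0.52057735, -0.54152   ]), 'ft_torque': array([ 0.00161229, -0.01159575,  0.0085948 ]), 'finger_force': 0.0, 'opening': 0.9993252319356523}
```

View pics/scene0.png

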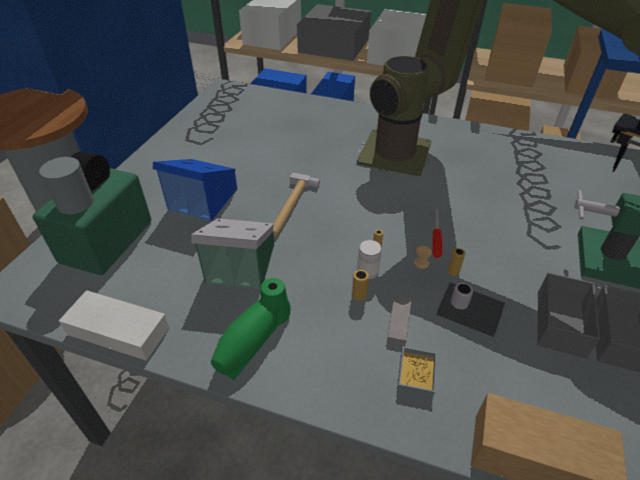

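View pics/top0.png

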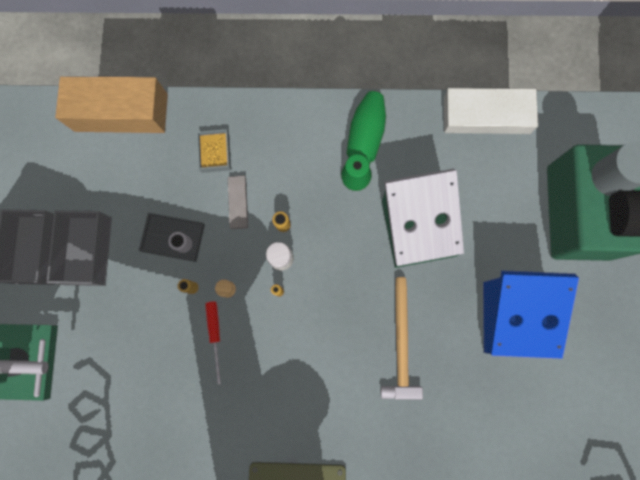

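The scene view shows the green gauge with its steel plate at about (232,250), and three brass bushes at about (360,285), (457,262) and (378,240). In the top view they are at (281,219), (187,286) and (277,290), with the tray at (172,238) and the bores at (410,226) and (442,219). I'll enlarge these for measuring.

Run:
```python
import cv2,numpy as np
t=cv2.imread("pics/top0.png");s=cv2.imread("pics/scene0.png")
def g(im,x0,y0,w,h,k):
    c=cv2.resize(im[y0:y0+h,x0:x0+w],None,fx=k,fy=k,interpolation=cv2.INTER_CUBIC)
    for x in range(-(-x0//10)*10,x0+w,10):
        cv2.line(c,((x-x0)*k,0),((x-x0)*k,5 if x%50 else 14),(0,255,255),1)
        if x%20==0: cv2.putText(c,str(x),((x-x0)*k-8,18),0,.3,(0,255,255))
    for y in range(-(-y0//10)*10,y0+h,10):
        cv2.line(c,(0,(y-y0)*k),(5,(y-y0)*k),(0,255,255),1)
        if y%20==0: cv2.putText(c,str(y),(7,(y-y0)*k+4),0,.3,(0,255,255))
    return c
cv2.imwrite("pics/t_b.png",g(t,130,195,170,110,4))
a=g(t,375,160,95,115,5); b=g(s,185,210,100,90,3)
o=np.zeros((575,800,3),np.uint8);o[:575,:475]=a;o[:270,480:780]=b
cv2.imwrite("pics/g.png",o)
cv2.imwrite("pics/s_b.png",g(s,340,220,180,120,4))
```

```text
(no output)
```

View pics/t_b.png

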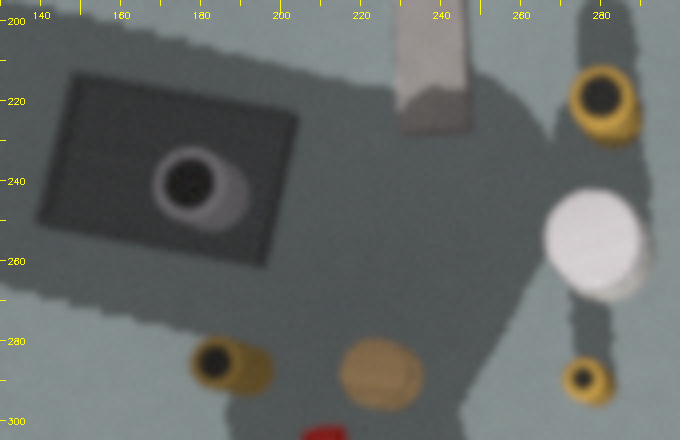

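View pics/g.png

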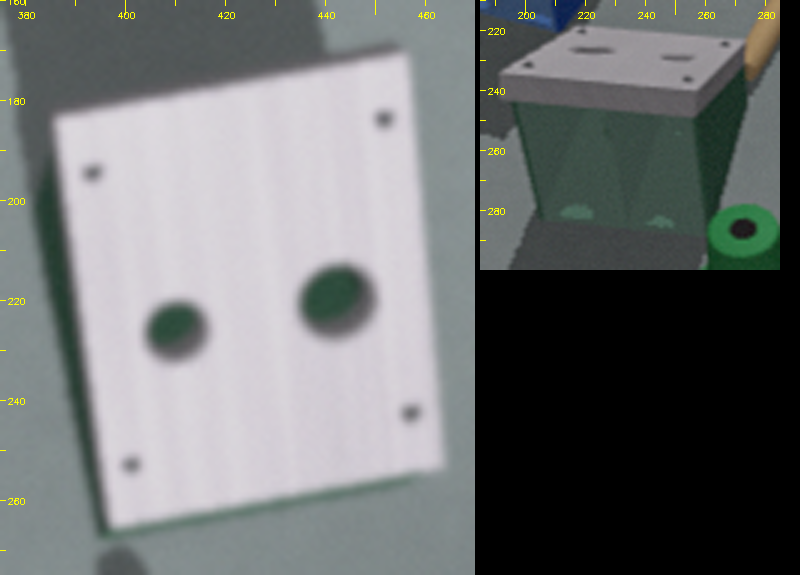

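View pics/s_b.png

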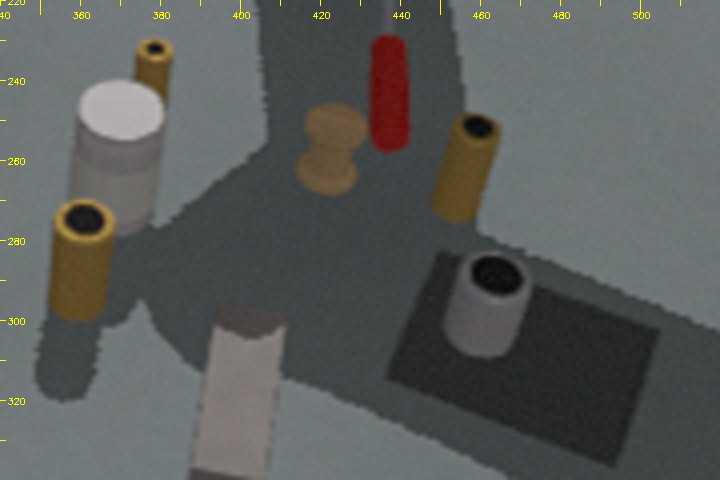

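The crops give the bush tops at (280,219), (184,286) and (276,290), the tray corners, and the plate corners with the narrow bore at (410,226) and the wide bore at (442,220). Next I'll fit poses from both cameras.

```bash
cat > h.py <<'E'
import cv2,numpy as np
from scipy.optimize import least_squares
from cell import status,vision
def cams():
    C={}
    for n in("top","scene"):
        d=vision.read_camera(n);f=240/np.tan(np.radians(d["vfov"]/2))
        C[n]=(d["rvec"],d["tvec"],np.array([[f,0,d["cx"]],[0,f,d["cy"]],[0,0,1.]]),d["color"])
    return C
def proj(C,P): return cv2.projectPoints(np.array(P,float).reshape(-1,3),C[0],C[1],C[2],None)[0][:,0]
def fit(obs,x0,C,pose=True):
    # obs: list of (cam, local pts, pixels); unknown x,y,yaw
    def r(p):
        c,s=(np.cos(p[2]),np.sin(p[2])) if pose else (1,0)
        R=np.array([[c,-s,0],[s,c,0],[0,0,1]]); o=np.array([p[0],p[1],0])
        return np.concatenate([(proj(C[n],np.array(P)@R.T+o)-np.array(px)).ravel() for n,P,px in obs])
    q=least_squares(r,x0,loss="soft_l1"); return q.x,np.round(r(q.x),1)
E
python3 - <<'E'
from h import *
C=cams()
k=np.tan(np.pi/6)
zz=lambda x:.112+k*x
G=[[.085,.07,.161],[.085,-.07,.161],[-.07,-.07,.072],[-.07,.07,.072],[0,.034,.112],[0,-.034,.112]]
print("gauge",fit([("top",G,[(385.8,183.4),(456.4,170),(463.8,253.6),(396.4,265.8),(410.4,226.2),(442.4,220.2)]),
 ("scene",G,[(257,240.3),(192.3,234.3),(215.7,219),(274.3,223.3),(250.7,229),(222.7,226.7)])],[.5,-.2,0],C))
T=[[.045,.065,.022],[.045,-.065,.022],[-.045,-.065,.022],[-.045,.065,.022]]
print("tray",fit([("top",T,[(148.3,213),(204.8,224.3),(196.3,262),(139.3,250.5)]),
 ("scene",T,[(493.8,336.8),(436.8,314.3),(450,282.8),(505,302)])],[.5,.3,-.2],C))
for n,z,a,b in[("L",.07,(280.2,219.3),(361,275)),("M",.07,(183.8,285.5),(459.3,251.5)),("S",.07,(275.5,289.8),(378.8,232)),
 ("tin",.085,(278,254.3),(370.5,247.3)),("rej",.05,(177,240.8),(464.3,288.5)),("spool",.045,(224,287),(424,250.5))]:
    print(n,fit([("top",[[0,0,z]],[a]),("scene",[[0,0,z]],[b])],[.5,.2,0],C,False))
E
```

```text
gauge (array([ 0.60617475, -0.26009383,  0.2058665 ]), array([ 0.8,  0.3, -1.4,  1. , -1.4, -1.8,  1.3, -1.9, -0.5, -0.6, -0.3,
       -0.6, -0.8, -0.9,  0.4, -0.6,  2.4, -0.8, -1.7, -0.3,  0. , -0.5,
       -0.2, -0.7]))
tray (array([ 0.58109909,  0.29908816, -0.17845083]), array([ 0.4, -1.2, -1.1, -1.6, -2. , -0.5, -0.6, -0.3,  0.5, -6.6, -0.3,
       -7.4, -1. , -2.1, -0.7, -0.3]))
L (array([0.61676081, 0.04868481, 0.        ]), array([-0.3, -0.5, -0.1, -0.8]))
M (array([0.46866388, 0.24995472, 0.        ]), array([-0.3, -0.2, -0.2, -0.4]))
S (array([0.46385406, 0.05289073, 0.        ]), array([-0.2, -0.3, -0.1, -0.6]))
tin (array([0.53813213, 0.04906992, 0.        ]), array([-0.4, -0.4, -0.2, -0.8]))
rej (array([0.5663822 , 0.27690558, 0.        ]), array([-0.1,  0.4, -0.2,  0.6]))
spool (array([0.46816684, 0.16901513, 0.        ]), array([-0.4,  0.1, -0.4,  0. ]))
```

Call:
{"api": "carry_out", "payload": {
  "targets": [
    [-0.2,0.0156,-0.0392,0,0.0423],
    [-0.2,0.0156,-0.0392,0,0.0423],
    [-0.2,0.0156,-0.0392,0,0.0423],
    [-0.2,0.0156,-0.0392,0,0.0423],
    [-0.2,0.0156,-0.0392,0,0.0423],
    [-0.2,0.0156,-0.0392,0,0.0423],
    [-0.2,0.0156,-0.0392,0,0.0423],
    [-0.2,0.0156,-0.0392,0,0.0423],
    [-0.2,0.0156,-0.0392,0,0.0423],
    [-0.2,0.0156,-0.0392,0,0.0423],
    [-0.2,0.0156,-0.0392,0,0.0423],
    [-0.2,0.0156,-0.0392,0,0.0423],
    [-0.2,0.0156,-0.0392,0,0.0423],
    [-0.2,0.0156,-0.0392,0,0.0423],
    [-0.2,0,0,0,0],
    [-0.2,0,0,0,0]
  ]
}}

```text
t: 2.2
ee_pos: [0.4627, 0.0537, 0.2394]
eef_rot: [[-0.979, -0.204, -0.001], [-0.204, 0.979, 0.0], [0.0, 0.001, -1.0]]
ft_force: [0.3, 0.1, 0.2]
opening: 0.6
finger_force: 0.0
```

Call:
{"api": "carry_out", "payload": {
  "targets": [
    [-0.2,0.001,-0.001,-0.04,0],
    [-0.2,0,0,-0.045,0],
    [-0.2,0,0,-0.045,0],
    [-0.2,0,0,-0.035,0],
    [-0.2,0,0,-0.018,0],
    [-0.2,0,0,0,0],
    [1,0,0,0,0],
    [1,0,0,0,0],
    [1,0,0,0,0],
    [1,0,0,0,0]
  ]
}}

```text
t: 3.45
ee_pos: [0.4643, 0.0524, 0.0572]
eef_rot: [[-0.979, -0.205, 0.001], [-0.205, 0.979, 0.0], [-0.001, -0.0, -1.0]]
ft_force: [-0.5, 1.2, -0.2]
opening: 0.237
finger_force: 14.4
```

Call:
{"api": "carry_out", "payload": {
  "targets": [
    [1,0,0,0.03,0],
    [1,0,0,0.05,0],
    [1,0,0,0.06,0],
    [1,0,0,0.06,0],
    [1,0.0306,-0.032,0.003,0],
    [1,0.0306,-0.032,0,0],
    [1,0.0306,-0.032,0,0],
    [1,0.0306,-0.032,0,0],
    [1,0.0306,-0.032,0,0],
    [1,0.0306,-0.032,0,0],
    [1,0.0306,-0.032,0,0],
    [1,0.0306,-0.032,0,0],
    [1,0,0,-0.02,0],
    [1,0,0,-0.02,0],
    [1,0,0,-0.017,0],
    [1,0,0,0,0]
  ]
}}

```text
t: 5.45
ee_pos: [0.7071, -0.2023, 0.1995]
eef_rot: [[-0.979, -0.206, -0.005], [-0.206, 0.979, 0.002], [0.004, 0.003, -1.0]]
ft_force: [0.2, 0.9, -2.0]
opening: 0.236
finger_force: 30.0
```

Call:
{"api": "carry_out", "payload": {
  "targets": [
    [1,-0.005,-0.001,0,0],
    [1,-0.005,-0.001,0,0],
    [1,-0.005,-0.001,0,0],
    [1,-0.005,-0.001,0,0],
    [1,-0.005,-0.001,0,0],
    [1,-0.0055,-0.0012,0,0],
    [1,0,0,0,0],
    [1,0,0,0,0]
  ]
}}

```text
t: 6.45
ee_pos: [0.6806, -0.2095, 0.2056]
eef_rot: [[-0.979, -0.205, 0.008], [-0.205, 0.979, -0.001], [-0.008, -0.002, -1.0]]
ft_force: [5.7, 0.5, -0.2]
opening: 0.233
finger_force: 30.0
```

```bash
cat >> h.py <<'E'
def look(name,boxes,k):
    C=cams();o=[]
    for n,(x0,y0,w,h) in boxes:
        c=cv2.resize(C[n][3][y0:y0+h,x0:x0+w,::-1],None,fx=k,fy=k,interpolation=cv2.INTER_CUBIC)
        for x in range(-(-x0//10)*10,x0+w,10):
            cv2.line(c,((x-x0)*k,0),((x-x0)*k,5),(0,255,255),1)
            if x%20==0: cv2.putText(c,str(x),((x-x0)*k-8,18),0,.3,(0,255,255))
        for y in range(-(-y0//10)*10,y0+h,10):
            cv2.line(c,(0,(y-y0)*k),(5,(y-y0)*k),(0,255,255),1)
            if y%20==0: cv2.putText(c,str(y),(7,(y-y0)*k+4),0,.3,(0,255,255))
        o.append(c)
    cv2.imwrite("pics/"+name,np.hstack(o))
E
python3 - <<'E'
from h import *
look("tilt.png",[("top",(360,130,100,150)),("scene",(170,130,150,150))],3)
print(status.state()["ee_pos"],status.state()["ft_force"])
E
```

```text
[ 0.68058887 -0.20951933  0.2056449 ] [4.67964333 1.84388892 0.25382879]
```

View pics/tilt.png

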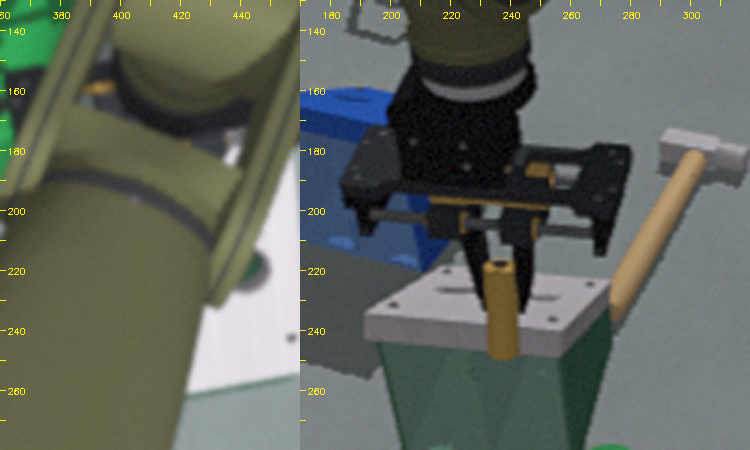

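```bash
cat >> h.py <<'E'
def axis(tilt,h,L=.07,off=0.,yaw=.2059):
    "foot and top centre for tilt (rad, top towards gauge -x), gripped h from foot"
    s=status.state(); P=s["ee_pos"]+.006*s["eef_rot"][:,2]+off*np.array([np.cos(yaw),np.sin(yaw),0])
    u=np.array([-np.sin(tilt)*np.cos(yaw),-np.sin(tilt)*np.sin(yaw),np.cos(tilt)])
    return np.array([P-h*u,P+(L-h)*u])
E
python3 - <<'E'
from h import *
C=cams()
for a in(0,10,20,30,40): print(a,proj(C["scene"],axis(np.radians(a),.0512)).round(1).tolist())
E
```

```text
0 [[240.7, 241.6], [237.1, 217.1]]
10 [[239.7, 244.1], [237.5, 216.2]]
20 [[238.6, 246.1], [237.9, 215.6]]
30 [[237.5, 247.5], [238.3, 215.1]]
40 [[236.4, 248.2], [238.7, 215.0]]
```

Bush S is gripped with its top at (237,219) and its foot at about (238,246), which is about 20° of lean and agrees with the geometry. It needs another 10°.

Call:
{"api": "carry_out", "payload": {
  "targets": [
    [1,-0.004,-0.0008,0,0],
    [1,-0.004,-0.0008,0,0],
    [1,0,0,0,0],
    [1,0,0,0,0]
  ]
}}

```text
t: 7.15
ee_pos: [0.6715, -0.2115, 0.2048]
eef_rot: [[-0.979, -0.205, 0.004], [-0.205, 0.979, -0.001], [-0.004, -0.002, -1.0]]
ft_force: [4.4, 1.4, 2.5]
opening: 0.233
finger_force: 30.0
```

Call:
{"api": "carry_out", "payload": {
  "targets": [
    [1,0,0,0.02,0],
    [1,0,0,0.03,0],
    [1,-0.02,-0.0042,0,0],
    [1,-0.03,-0.0063,0,0],
    [1,-0.03,-0.0063,0,0],
    [1,-0.022,-0.0048,0,0],
    [1,0,0,-0.03,0],
    [1,0,0,-0.03,0],
    [1,0,0,-0.012,0],
    [1,0,0,0,0],
    [1,0,0,0,0]
  ]
}}

```text
t: 8.52
ee_pos: [0.569, -0.2334, 0.1824]
eef_rot: [[-0.979, -0.205, 0.002], [-0.205, 0.979, -0.001], [-0.001, -0.001, -1.0]]
ft_force: [0.7, 0.8, -1.4]
opening: 0.232
finger_force: 30.0
```

```bash
cat >> h.py <<'E'
def rep(h):
    s=status.state();P=s["ee_pos"]+.006*s["eef_rot"][:,2];d=P-[.6062,-.2601,0]
    c,n=np.cos(.2059),np.sin(.2059)
    print("t",s["t"],"P in gauge mm",np.round(1000*np.array([c*d[0]+n*d[1],-n*d[0]+c*d[1],d[2]]),1),"F",s["ft_force"].round(1))
E
python3 - <<'E'
from h import *
rep(0)
look("pre.png",[("scene",(190,160,120,90))],6)
C=cams()
for a in(20,30,40): print(a,proj(C["scene"],axis(np.radians(a),.0512)).round(1).tolist())
E
```

```text
t 8.525 P in gauge mm [-31.   33.7 176.4] F [ 0.7  0.8 -1.4]
20 [[251.4, 219.7], [251.1, 191.1]]
30 [[250.4, 220.7], [251.4, 190.8]]
40 [[249.5, 221.1], [251.7, 190.8]]
```

View pics/pre.png

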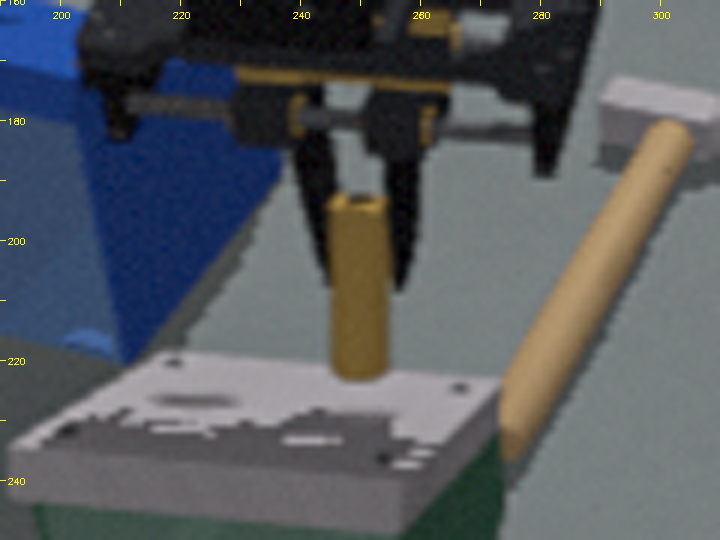

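The bush stands over the narrow bore with its foot at (250,222) and its top at (250,193). The line is right and the lean is about 30°, so I'll insert it gently.

Call:
{"api": "carry_out", "payload": {
  "targets": [
    [1,-0.0012,0.0005,-0.006,0],
    [1,0,0,-0.0063,0],
    [1,0.0024,0.0005,-0.0043,0],
    [1,0.0024,0.0005,-0.0043,0],
    [1,0.0024,0.0005,-0.0043,0],
    [1,0.0024,0.0005,-0.0043,0],
    [1,0,0,0,0],
    [1,0,0,0,0]
  ]
}}

```text
t: 9.72
ee_pos: [0.5768, -0.2305, 0.1513]
eef_rot: [[-0.979, -0.205, 0.0], [-0.205, 0.979, -0.0], [-0.0, -0.0, -1.0]]
ft_force: [-0.3, -0.7, -2.3]
opening: 0.229
finger_force: 30.0
```

```bash
python3 -c "
from h import *
rep(0)"
```

```text
t 9.725 P in gauge mm [-22.7  35.  145.3] F [-0.3 -0.7 -2.3]
```

Call:
{"api": "carry_out", "payload": {
  "targets": [
    [1,0.0024,0.0003,-0.0043,0],
    [1,0.0024,0.0003,-0.0043,0],
    [1,0.0022,0.0003,-0.0035,0],
    [1,0,0,0,0],
    [1,0,0,0,0]
  ]
}}

```text
t: 10.35
ee_pos: [0.5837, -0.2296, 0.139]
eef_rot: [[-0.979, -0.205, -0.0], [-0.205, 0.979, -0.0], [0.0, 0.0, -1.0]]
ft_force: [-0.0, 0.7, -1.7]
opening: 0.236
finger_force: 30.0
```

```bash
python3 -c "
from h import *
rep(0)"
```

```text
t 10.35 P in gauge mm [-15.8  34.4 133. ] F [-0.   0.7 -1.7]
```

Call:
{"api": "carry_out", "payload": {
  "targets": [
    [0.2,0,0,0,0],
    [0.1,0,0,0,0],
    [0,0,0,0,0],
    [0,0,0,0,0],
    [-0.2,-0.01,-0.002,0.02,0],
    [-0.2,0,0,0.04,0],
    [-0.2,0,0,0.05,0],
    [-0.2,-0.0105,0.048,0,0],
    [-0.2,-0.0105,0.048,0,0],
    [-0.2,-0.0105,0.048,0,0],
    [-0.2,-0.0105,0.048,0,0],
    [-0.2,-0.0105,0.048,0,0],
    [-0.2,-0.0105,0.048,0,0],
    [-0.2,-0.0105,0.048,0,0],
    [-0.2,-0.0105,0.048,0,0],
    [-0.2,-0.0105,0.048,0,0],
    [-0.2,-0.0105,0.048,0,0],
    [-0.2,0,0,0,0],
    [-0.2,0,0,0,0]
  ]
}}

```text
t: 12.72
ee_pos: [0.4688, 0.248, 0.2501]
eef_rot: [[-0.979, -0.205, 0.001], [-0.205, 0.979, -0.0], [-0.001, -0.0, -1.0]]
ft_force: [-0.6, 0.1, -1.5]
opening: 0.601
finger_force: 0.0
```

Run:
```python
from h import *
rep(0)
look("after1.png",[("top",(370,150,110,130)),("scene",(180,205,110,130))],3)
```

```text
t 12.725 P in gauge mm [-30.7 525.4 244.1] F [-0.6  0.1 -1.5]
```

View pics/after1.png

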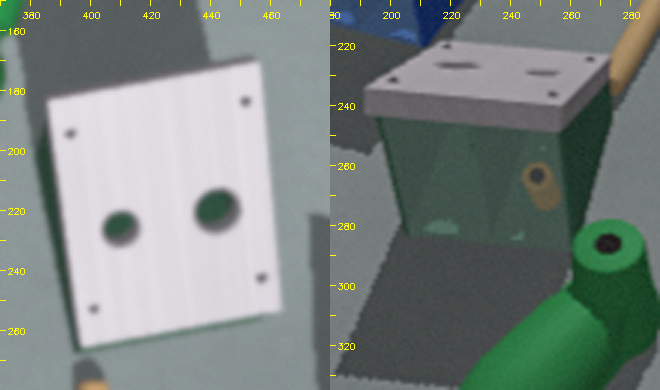

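The small bush lies in the narrow compartment, seen through the clear wall at (248,265), and both bores are empty. Next is the medium one.

Call:
{"api": "carry_out", "payload": {
  "targets": [
    [-0.2,0,0.002,-0.045,0],
    [-0.2,0,0,-0.05,0],
    [-0.2,0,0,-0.045,0],
    [-0.2,0,0,-0.035,0],
    [-0.2,0,0,-0.019,0],
    [-0.2,0,0,0,0],
    [1,0,0,0,0],
    [1,0,0,0,0],
    [1,0,0,0,0],
    [1,0,0,0,0]
  ]
}}

```text
t: 14.08
ee_pos: [0.4693, 0.2507, 0.056]
eef_rot: [[-0.979, -0.205, 0.001], [-0.205, 0.979, 0.001], [-0.002, 0.0, -1.0]]
ft_force: [-1.1, -0.9, 3.2]
opening: 0.299
finger_force: 30.0
```

Call:
{"api": "carry_out", "payload": {
  "targets": [
    [1,0,0,0.03,0],
    [1,0,0,0.05,0],
    [1,0,0,0.06,0],
    [1,0,0,0.06,0],
    [1,0.0224,-0.0444,0.005,0],
    [1,0.0224,-0.0444,0,0],
    [1,0.0224,-0.0444,0,0],
    [1,0.0224,-0.0444,0,0],
    [1,0.0224,-0.0444,0,0],
    [1,0.0224,-0.0444,0,0],
    [1,0.0224,-0.0444,0,0],
    [1,0.0224,-0.0444,0,0],
    [1,0.0224,-0.0444,0,0],
    [1,0.0224,-0.0444,0,0],
    [1,0.0224,-0.0444,0,0],
    [1,0,0,-0.02,0],
    [1,0,0,-0.02,0],
    [1,0,0,-0.015,0],
    [1,0,0,0,0],
    [1,0,0,0,0]
  ]
}}

```text
t: 16.58
ee_pos: [0.7153, -0.2373, 0.2058]
eef_rot: [[-0.979, -0.206, 0.001], [-0.206, 0.979, -0.0], [-0.001, -0.0, -1.0]]
ft_force: [-0.5, 0.3, -1.5]
opening: 0.3
finger_force: 30.0
```

```bash
python3 -c "
from h import *
rep(0)"
```

```text
t 16.575 P in gauge mm [111.4  -0.  199.8] F [-0.5  0.3 -1.5]
```

Call:
{"api": "carry_out", "payload": {
  "targets": [
    [1,-0.005,-0.001,0,0],
    [1,-0.005,-0.001,0,0],
    [1,-0.005,-0.001,0,0],
    [1,-0.005,-0.001,0,0],
    [1,-0.005,-0.001,0,0],
    [1,-0.005,-0.001,0,0],
    [1,-0.003,-0.001,0,0],
    [1,0,0,0,0],
    [1,0,0,0,0]
  ]
}}

```text
t: 17.7
ee_pos: [0.684, -0.2447, 0.2077]
eef_rot: [[-0.979, -0.205, 0.007], [-0.205, 0.979, -0.001], [-0.007, -0.002, -1.0]]
ft_force: [4.9, 2.3, 1.0]
opening: 0.296
finger_force: 30.0
```

```bash
python3 -c "
from h import *
rep(0)"
```

```text
t 17.7 P in gauge mm [ 79.3  -0.9 201.7] F [4.9 2.3 1. ]
```

Call:
{"api": "carry_out", "payload": {
  "targets": [
    [1,0,0,0.02,0],
    [1,0,0,0.03,0],
    [1,-0.02,-0.011,0,0],
    [1,-0.03,-0.0165,0,0],
    [1,-0.03,-0.0165,0,0],
    [1,-0.0195,-0.0107,0,0],
    [1,0,0,-0.03,0],
    [1,0,0,-0.03,0],
    [1,0,0,-0.018,0],
    [1,0,0,0,0],
    [1,0,0,0,0]
  ]
}}

```text
t: 19.08
ee_pos: [0.5834, -0.3001, 0.1786]
eef_rot: [[-0.979, -0.205, 0.002], [-0.205, 0.979, -0.001], [-0.002, -0.002, -1.0]]
ft_force: [0.3, 0.8, -1.0]
opening: 0.298
finger_force: 30.0
```

```bash
python3 -c "
from h import *
rep(0)"
```

```text
t 19.075 P in gauge mm [-30.5 -34.5 172.6] F [ 0.3  0.8 -1. ]
```

Call:
{"api": "carry_out", "payload": {
  "targets": [
    [1,-0.0027,0.0002,-0.0015,0],
    [1,0.0024,0.0005,-0.0043,0],
    [1,0.0024,0.0005,-0.0043,0],
    [1,0.0024,0.0005,-0.0043,0],
    [1,0.0024,0.0005,-0.0043,0],
    [1,0.0024,0.0005,-0.0043,0],
    [1,0.0024,0.0005,-0.0043,0],
    [1,0,0,0,0],
    [1,0,0,0,0]
  ]
}}

```text
t: 20.2
ee_pos: [0.5943, -0.2965, 0.1498]
eef_rot: [[-0.979, -0.205, -0.0], [-0.205, 0.979, -0.0], [0.0, -0.0, -1.0]]
ft_force: [0.4, -0.4, -1.4]
opening: 0.295
finger_force: 30.0
```

```bash
python3 -c "
from h import *
rep(0)"
```

```text
t 20.2 P in gauge mm [-19.1 -33.2 143.8] F [ 0.4 -0.4 -1.4]
```

Call:
{"api": "carry_out", "payload": {
  "targets": [
    [1,0.0022,0.0003,-0.0043,0],
    [1,0.0022,0.0003,-0.0043,0],
    [1,0,0,0,0],
    [1,0,0,0,0]
  ]
}}

```text
t: 20.7
ee_pos: [0.5987, -0.2958, 0.1411]
eef_rot: [[-0.979, -0.205, -0.0], [-0.205, 0.979, 0.0], [0.0, 0.0, -1.0]]
ft_force: [1.1, -0.6, -2.0]
opening: 0.296
finger_force: 30.0
```

```bash
python3 -c "
from h import *
rep(0)"
```

```text
t 20.7 P in gauge mm [-14.6 -33.4 135.1] F [ 1.1 -0.6 -2. ]
```

Call:
{"api": "carry_out", "payload": {
  "targets": [
    [0.1,0,0,0,0],
    [0,0,0,0,0],
    [-0.1,0,0,0,0],
    [-0.1,0,0,0,0],
    [-0.3,-0.01,-0.002,0.02,0],
    [-0.3,0,0,0.04,0],
    [-0.3,0,0,0.05,0],
    [-0.3,0.0035,0.0434,0,0],
    [-0.3,0.0035,0.0434,0,0],
    [-0.3,0.0035,0.0434,0,0],
    [-0.3,0.0035,0.0434,0,0],
    [-0.3,0.0035,0.0434,0,0],
    [-0.3,0.0035,0.0434,0,0],
    [-0.3,0.0035,0.0434,0,0],
    [-0.3,0.0035,0.0434,0,0],
    [-0.3,0,0,0,0],
    [-0.3,0,0,0,0]
  ]
}}

```text
t: 22.82
ee_pos: [0.6167, 0.0487, 0.2523]
eef_rot: [[-0.979, -0.205, 0.001], [-0.205, 0.979, -0.001], [-0.001, -0.001, -1.0]]
ft_force: [0.4, -0.2, 0.2]
opening: 0.647
finger_force: 0.0
```

Run:
```python
from h import *
rep(0); print(status.state()["joint_pos"].round(0))
look("after2.png",[("top",(370,150,110,130)),("scene",(180,205,110,130))],3)
```

```text
t 22.825 P in gauge mm [ 73.4 300.2 246.3] F [ 0.4 -0.2  0.2]
[  -0.    3.   98.   -0.   79. -102.]
```

View pics/after2.png

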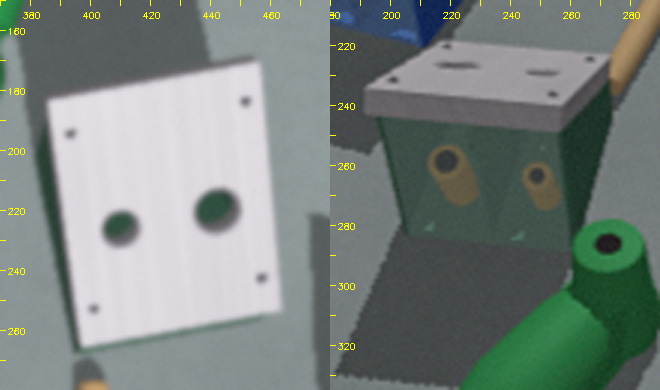

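Both passing bushes lie in their compartments, at (219,263) and (249,264). Now the large one.

Call:
{"api": "carry_out", "payload": {
  "targets": [
    [-0.3,0,0,-0.045,0],
    [-0.3,0,0,-0.05,0],
    [-0.3,0,0,-0.045,0],
    [-0.3,0,0,-0.035,0],
    [-0.3,0,0,-0.021,0],
    [-0.3,0,0,0,0],
    [1,0,0,0,0],
    [1,0,0,0,0],
    [1,0,0,0,0],
    [1,0,0,0,0]
  ]
}}

```text
t: 24.18
ee_pos: [0.6174, 0.0494, 0.0563]
eef_rot: [[-0.979, -0.205, 0.002], [-0.205, 0.979, -0.0], [-0.002, -0.0, -1.0]]
ft_force: [0.0, 0.3, 4.4]
opening: 0.363
finger_force: 30.0
```

Call:
{"api": "carry_out", "payload": {
  "targets": [
    [1,0,0,0.03,0],
    [1,0,0,0.05,0],
    [1,0,0,0.06,0],
    [1,0,0,0.03,0],
    [1,-0.0009,-0.0429,0,0],
    [1,-0.0009,-0.0429,0,0],
    [1,-0.0009,-0.0429,0,0],
    [1,-0.0009,-0.0429,0,0],
    [1,-0.0009,-0.0429,0,0],
    [1,-0.0009,-0.0429,0,0],
    [1,-0.0009,-0.0429,0,0],
    [1,-0.0009,-0.0429,0,0],
    [1,0,0,-0.02,0],
    [1,0,0,-0.014,0],
    [1,0,0,0,0],
    [1,0,0,0,0]
  ]
}}

```text
t: 26.18
ee_pos: [0.6098, -0.2929, 0.1912]
eef_rot: [[-0.978, -0.206, -0.0], [-0.206, 0.978, 0.0], [0.0, 0.0, -1.0]]
ft_force: [0.6, 0.3, -1.1]
opening: 0.366
finger_force: 30.0
```

```bash
python3 -c "
from h import *
rep(0)"
```

```text
t 26.175 P in gauge mm [ -3.2 -32.8 185.2] F [ 0.6  0.3 -1.1]
```

Call:
{"api": "carry_out", "payload": {
  "targets": [
    [1,0,-0.001,-0.005,0],
    [1,0,0,-0.004,0],
    [1,0,0,-0.004,0],
    [1,0,0,-0.003,0],
    [1,0,0,0,0],
    [1,0,0,0,0]
  ]
}}

```text
t: 26.92
ee_pos: [0.6096, -0.295, 0.1752]
eef_rot: [[-0.979, -0.205, 0.0], [-0.205, 0.979, -0.0], [-0.0, -0.0, -1.0]]
ft_force: [-1.4, -0.0, -2.1]
opening: 0.363
finger_force: 30.0
```

Call:
{"api": "carry_out", "payload": {
  "targets": [
    [1,0,0,-0.002,0],
    [1,0,0,-0.002,0],
    [1,0,0,0,0],
    [1,0,0,0,0]
  ]
}}

```text
t: 27.42
ee_pos: [0.6094, -0.2948, 0.1709]
eef_rot: [[-0.979, -0.205, -0.0], [-0.205, 0.979, 0.0], [0.0, 0.0, -1.0]]
ft_force: [-0.5, 0.3, -1.6]
opening: 0.36
finger_force: 30.0
```

```bash
python3 -c "
from h import *
rep(0)"
```

```text
t 27.425 P in gauge mm [ -4.  -34.6 164.9] F [-0.5  0.3 -1.6]
```

Call:
{"api": "carry_out", "payload": {
  "targets": [
    [1,0,0,0.008,0],
    [1,0.004,0.0008,0,0],
    [1,0,0,-0.003,0],
    [1,0,0,-0.003,0],
    [1,0,0,0,0],
    [1,0,0,0,0]
  ]
}}

```text
t: 28.18
ee_pos: [0.6146, -0.2944, 0.1774]
eef_rot: [[-0.979, -0.205, 0.003], [-0.205, 0.979, -0.001], [-0.003, -0.002, -1.0]]
ft_force: [-4.4, 2.4, 12.0]
opening: 0.36
finger_force: 30.0
```

```bash
python3 -c "
from h import *
rep(0)"
```

```text
t 28.175 P in gauge mm [  1.3 -35.3 171.4] F [-4.4  2.4 12. ]
```

Call:
{"api": "carry_out", "payload": {
  "targets": [
    [1,-0.002,-0.0004,-0.002,0],
    [1,0,0,0,0],
    [1,0,0,0.03,0],
    [1,0,0,0.045,0],
    [1,-0.0015,0.0446,0,0.0848],
    [1,-0.0015,0.0446,0,0.0848],
    [1,-0.0015,0.0446,0,0.0848],
    [1,-0.0015,0.0446,0,0.0848],
    [1,-0.0015,0.0446,0,0.0848],
    [1,-0.0015,0.0446,0,0.0848],
    [1,-0.0015,0.0446,0,0.0848],
    [1,-0.0015,0.0446,0,0.0848],
    [1,-0.0015,0.0446,0,0.0848],
    [1,-0.0015,0.0446,0,0.0848],
    [1,-0.0015,0.0446,0,0.0848],
    [1,-0.0015,0.0446,0,0.0848],
    [1,-0.0015,0.0446,0,0.0848],
    [1,-0.0015,0.0446,0,0.0848],
    [1,0,0,0,0],
    [1,0,0,0,0]
  ]
}}

```text
t: 30.68
ee_pos: [0.5904, 0.3296, 0.2456]
eef_rot: [[-0.176, -0.984, -0.001], [-0.984, 0.176, -0.001], [0.001, 0.0, -1.0]]
ft_force: [-1.0, -0.5, -1.7]
opening: 0.364
finger_force: 30.0
```

Call:
{"api": "carry_out", "payload": {
  "targets": [
    [1,0.001,0,-0.045,0],
    [1,0,0,-0.05,0],
    [1,0,0,-0.045,0],
    [1,0,0,-0.03,0],
    [1,0,0,-0.01,0],
    [1,0,0,0,0],
    [1,0,0,0,0]
  ]
}}

```text
t: 31.55
ee_pos: [0.593, 0.3302, 0.0685]
eef_rot: [[-0.177, -0.984, 0.003], [-0.984, 0.177, 0.001], [-0.002, -0.003, -1.0]]
ft_force: [-0.3, -0.6, -1.0]
opening: 0.361
finger_force: 30.0
```

Call:
{"api": "carry_out", "payload": {
  "targets": [
    [1,0,0,-0.002,0],
    [1,0,0,-0.002,0],
    [1,0,0,-0.002,0],
    [1,0,0,0,0],
    [1,0,0,0,0]
  ]
}}

```text
t: 32.17
ee_pos: [0.5916, 0.33, 0.0604]
eef_rot: [[-0.176, -0.984, 0.0], [-0.984, 0.176, 0.0], [-0.0, -0.0, -1.0]]
ft_force: [-0.6, 0.1, 0.6]
opening: 0.362
finger_force: 30.0
```

Call:
{"api": "carry_out", "payload": {
  "targets": [
    [1,0,0,-0.001,0],
    [1,0,0,-0.001,0],
    [1,0,0,0,0],
    [1,0,0,0,0]
  ]
}}

```text
t: 32.67
ee_pos: [0.5917, 0.3301, 0.0603]
eef_rot: [[-0.176, -0.984, -0.0], [-0.984, 0.176, 0.0], [-0.0, 0.0, -1.0]]
ft_force: [-4.9, -2.2, 9.8]
opening: 0.363
finger_force: 30.0
```

Call:
{"api": "carry_out", "payload": {
  "targets": [
    [1,0,0,0.001,0],
    [0.2,0,0,0,0],
    [0.1,0,0,0,0],
    [-0.1,0,0,0,0],
    [-0.1,0,0,0,0],
    [-0.1,0,0,0.02,0],
    [-0.1,0,0,0.04,0],
    [-0.1,0,0,0.06,0],
    [-0.1,-0.03,-0.04,0.05,0],
    [-0.1,-0.04,-0.04,0,0],
    [-0.1,-0.04,-0.04,0,0],
    [-0.1,-0.04,-0.04,0,0],
    [-0.1,-0.04,-0.04,0,0],
    [-0.1,-0.04,-0.04,0,0],
    [-0.1,0,0,0,0]
  ]
}}

```text
t: 34.55
ee_pos: [0.3635, 0.0931, 0.2248]
eef_rot: [[-0.179, -0.984, 0.004], [-0.984, 0.179, 0.0], [-0.001, -0.004, -1.0]]
ft_force: [0.3, 0.7, 0.8]
opening: 0.548
finger_force: 0.0
```

Run:
```python
from h import *
rep(0)
look("end.png",[("top",(125,190,110,90)),("scene",(420,210,110,140))],3) if 0 else None
C=cams()
a=cv2.resize(C["top"][3][190:280,125:235,::-1],None,fx=3,fy=3);b=cv2.resize(C["scene"][3][205:345,180:530,::-1],None,fx=2,fy=2)
o=np.zeros((560,700,3),np.uint8);o[:270,:330]=a;o[280:,:]=b;cv2.imwrite("pics/end.png",o)
```

```text
t 34.55 P in gauge mm [-165.3  395.4  218.8] F [0.3 0.7 0.8]
```

View pics/end.png

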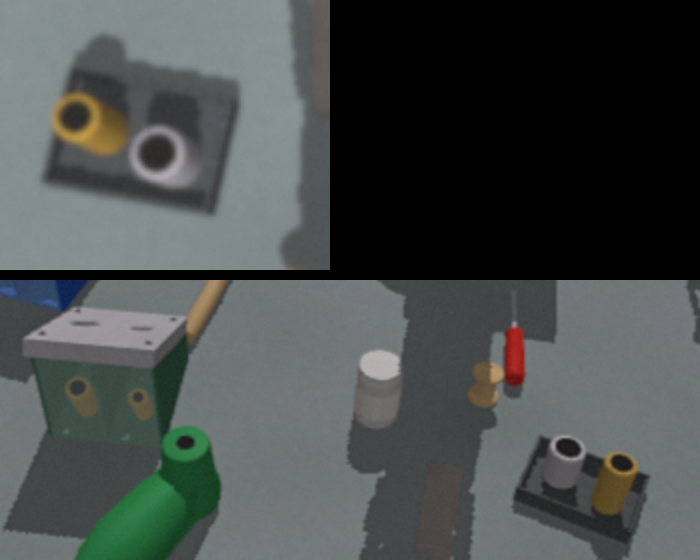

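The big bush stands upright in the tray beside the steel reject, at about (615,485) in the lower panel. The other two are in their compartments and the bystanders haven't moved. Handing in.

```bash
python3 -c "
from cell import workorder
print(workorder.hand_in())"
```

```text
the job is handed in; nothing more can be done
None
```

I sorted the bushes and handed the job in at about 35 s: the 23 mm one lies in the narrow compartment, the 29 mm one in the wide compartment, and the 35 mm one, pressed against the wide mouth first, stands upright in the reject tray; hand-in returned no verdict.

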